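# Turn the counter mirror round for the next customer

### The job

The little framed mirror that tilts in its stand on the counter was left with its glass turned away from you. Push on its wooden frame with your fingertips to tip it right over in the stand, so that it ends standing straight upright with the glass facing you, ready for the next customer. Push gently and do not grip or lift anything; keep your fingers off the glass, and leave the stand and the small things round it where they are.

Things in the scene. Friction and masses are not known exactly. Their poses are not given: they have to be found in the camera images.
- stand: Loose dark wooden mirror stand, about 2 kg. Origin: centre of its underside. Base 110 (own x) by 226 (own y) by 22 mm high; two posts, 22 mm thick in x, at y = -93.5 and +93.5 mm, end in round heads 151 mm up, with brass knobs outside them out to y = 113 mm. Its -x side is toward the robot, yaw -0.35 to 0.48 rad.
- pivot (a point): The middle of the mirror's tilting axis, between the post heads, 135 mm above the underside of the stand; the axis runs along the stand's y. Own axes as the stand's.
- mirror (a joint): Tilt of the mirror, rad. 0: upright, glass to the stand's +x (away from the robot). Growing: the edge on top at 0 tips to +x and on down; pi/2: flat, glass down; +pi or -pi: upright, glass to the robot, the former bottom edge on top. Starts between -0.35 and 0.4; stops at 3.7 either way. Stiff pins (0.05 N m): it stays at any angle; about 1 N square to the frame at an edge turns it.
- edge_a (a point): Middle of the frame's edge that is on top at the start, 85 mm from the pivot. Own axes turn with the mirror: +x out of the glass side, z from edge_b to edge_a; at joint 0 they are the stand's. Frame 160 mm wide (y), 170 high (z), 14 thick (x), rails 20 mm wide all round, lacquered and slippery (friction 0.4); the back has a plywood panel, which may be touched.
- edge_b (a point): Middle of the opposite edge of the frame, at the bottom at the start, 85 mm from the pivot; own axes as edge_a's.
- mirror_glass: The silvered glass, 120 mm wide by 130 mm high in sight inside the rails, on one side of the frame only, set 3.5 mm below the frame's face. Origin: its centre; own +x points out of the glass.
- stamp: Bystander: turned wooden leather stamp standing up, 28 mm wide, 72 mm high, to the left of the stand. Origin: centre of its underside.
- spool: Bystander: thread spool on its end, 49 mm wide, 32 mm high, before the right end of the stand. Origin: centre of its underside.
- charm: Bystander: flat brown oval hat charm, 22 x 36 x 11 mm, on the counter before the stand. Origin: centre of its underside.

How it is judged (in metres and radians):
At the end, for the whole second after the job is handed in: The mirror rests upright within 0.14 rad (8 degrees) with its glass on the robot's side; the stand stands flat on the counter, within 20 mm of where it was ((value of joint mirror between 3.00159 and 3.28159 rad or value of joint mirror between -3.28159 and -3.00159 rad) and velocity of joint mirror between -0.1 and 0.1 rad/s and height (world z) of stand below 0.006 m and angle between stand's own z axis and vertical below 0.05 rad and distance of stand from where it was at the start of the episode below 0.02 m and linear speed of stand below 0.02 m/s); the robot touches nothing.
It fails at once if the stand is lifted, tipped or shoved more than 20 mm (height (world z) of stand above 0.01 m or angle between stand's own z axis and vertical above 0.12 rad or distance of stand from where it was at the start of the episode above 0.02 m).
It fails at once if the mirror or its stand is gripped or pushed hard (more than 10 N) (contact force between any of the fingers, the arm and stand above 10 N).
It fails at once if the arm or its fingers touch the glass (contact force between any of the fingers, the arm and mirror_glass above 0.3 N).
It fails at once if the stamp, the spool or the charm is knocked away, picked up or tipped (distance of any of stamp, spool, charm from where it was at the start of the episode above 0.02 m or angle between any of stamp, spool, charm's own z axis and vertical above 0.3 rad).
It also fails if it takes over 64 s, if anything falls off the work surface, if the arm or the gripper's body presses on something with over 40 N, if the wrist force passes 120 N, or if a joint passes its speed limit or range.

### The arm

A 7-joint arm with a two-finger parallel gripper is mounted at the origin on a cart in front of the work surface, level with it; the furniture and walls round the work are solid. World frame = base frame: x ahead of the robot, y to its left, z up, the work surface at z = 0. Lengths are in mm, angles in rad, forces in N, time in s.
With the tool pointing down it reaches from about 425 to 825 mm from the base axis. Payload 3.6 kg.
Tool frame: the origin (TCP) lies at the very end of the fingers, on their centre line; the grasp point (between the pads) lies 19 mm behind it; z points along the fingers, y is the direction in which the jaws open and shut (so a half turn about z gives the same grasp; the last joint's range is limited). The gripper opens to 93 mm and grips with 3 to 60 N. Pads are 15 mm wide; open, the fingers measure 128 mm over their backs; the gripper's body (75 mm by 188 mm) begins 65 mm behind the grasp point.
Start: joints at [1.143, 0.615, -0.013, 1.423, 0.008, 1.103, -0.04], TCP at [254.207, -598.198, 218.64] pointing down, gripper open.
Joint ranges: [-3.12, 3.12], [-0.3, 2.06], [-1.34, 1.32], [0.26, 2.42], [-1.36, 4.5], [0.01, 1.98], [-2.84, 2.84]. Speed limits (rad/s): [2.79, 2.79, 3.14, 3.14, 3.14, 3.14, 3.14].

### API

Orientations are given as [roll, pitch, yaw] about the fixed x, y, z axes, in that order (R = Rz(yaw) Ry(pitch) Rx(roll)).
In Python, from rig import status, optics, sign_off, finder gives the robot as it stands.
- The arm moves only by the tool arm_command, never from a script. Its argument "moves" is a list of rows, each a list of 6 numbers: the shift along the tool's x, y, z in mm, then the turn, a rotation vector about the tool's x, y, z in rad. A call has 1 to 8 rows; each row shifts and turns the commanded pose from where the row before left it, along the tool's axes as they then stand; what a row does not reach is not made up. A row lasts 1/12 s, in which the tool goes at most 41.7 mm and 7.16 degrees, less where a joint would pass 70% of its speed; a pose out of reach is approached as far as the arm can. A call with a gripper value outside its range is refused whole. "jaw" is the finger opening in mm, from 0 to 93, set as the call begins (left out, the last holds). The fingers move at their own pace and stop on an object; "squeeze" is the grip in N (left out, the last holds). Time passes only in rows, so rows that do not move let the fingers close. It gives the time, the measured TCP pose, the force and the opening at its end, in the units of the state.
- status.read_state(): the state, without advancing time (a new reading comes with each control period).
- optics.grab_frame(name): name is "side" or "top" or "wrist"; returns the picture (480x640x3 uint8, blue, green, red); there is no depth.
- optics.camera_info(name): a dict with "fx", "fy", "cx", "cy" (pixels), "camera_from_world" (4x4, takes a point from world to camera coordinates). Camera axes: x right, y down, z forward; pixel columns grow to the right and rows downward; lengths in mm; the calibration is good to about 2 mm. A picture is of the moment at which its call begins: read the wrist's pose just before it. camera_info takes no time and is no camera call; for the wrist camera it gives the pose at the moment of the call.
- sign_off(): hands the job in, once; it reports no verdict.
Trained networks look in the newest picture that a camera, given by its name, has taken for a name from the list of things; names that differ only in an ending like _2 or _b are one class to them, and where a whole thing is asked for, a point or a joint stands for the part that bears it (a point fixed in the world has none). Each returns a list of dicts, best first, with "score" (0 to 1); they miss things now and then, are a little off and sometimes report something else, mostly with a low value. They report only what shows in the picture. A call takes as long as a camera call.
- finder.trace(camera, query): "mask" (480x640 bool, what is visible of it).
- finder.spot_point(camera, query): "location" ([x, y, z] in mm, in world coordinates, good to about 4 mm: a listed point, or the origin of a listed thing).
The state is a dict: "clock": time; "qpos": joint angles; "qvel": joint speeds; "joint_efforts": joint torques, N m; "position": TCP position; "tool_rot": TCP orientation; "ft_force": force on the tool from outside, world axes, zero at the start; "moment": the same for the moment, N m; "grip_width": finger opening in mm.
Only numpy, scipy, OpenCV 4.12 (cv2) and the standard library are available. Lean on these libraries where they do the work, as an engineer would, in place of code of your own. Each camera call takes 0.05 s, during which the arm holds its last target.

## Working session

There is one attempt and no reset: what is moved stays moved. The work goes in short steps, Python scripts to look and compute and a tool call to move; the robot and the scene stay as the last step left them, time stands still between calls to the robot, and variables do not carry over. Pictures are saved under pics/ and viewed, and the job is handed in when it is done.

Besides the shell and the picture viewer there is one more tool, called after "Request:" as name([rows], argument=value, ...), one row to a line, values as JSON. arm_command: Moves the arm, as the interface text tells. Its arguments: {"type":"object","properties":{"moves":{"type":"array"},"jaw":{"type":"number"},"squeeze":{"type":"number"}},"required":["moves"]}

```bash
ls; mkdir -p pics
python3 - <<'E'
from rig import status, optics, finder
import cv2
print(status.read_state())
for c in ["side","top"]:
    cv2.imwrite(f"pics/{c}0.png",optics.grab_frame(c))
    for q in ["stand","pivot","edge_a","edge_b","mirror_glass","stamp","spool","charm"]:
        print(c,q,[(round(r["score"],2),[round(float(v)) for v in r["location"]]) for r in finder.spot_point(c,q)][:2])
E
```

```text
pics
{'clock': 0.0, 'qpos': array([ 1.14247094,  0.61591746, -0.01260401,  1.42484131,  0.00807574,
        1.10340885, -0.04037746]), 'qvel': array([-1.53116200e-03,  3.74883182e-04, -1.55924943e-06, -1.72387140e-04,
       -5.16850429e-04, -1.07948475e-03,  1.46383238e-04]), 'joint_efforts': array([-1.08497035e-03, -4.58929002e+01,  2.08909730e-01, -1.65743154e+01,
       -6.10868633e-02,  2.03030632e-02,  2.10488511e-04]), 'position': array([ 253.92129715, -597.5124967 ,  217.50143053]), 'tool_rot': array([-3.13906740e+00,  2.10292701e-05,  4.01893002e-01]), 'ft_force': array([0.54144374, 0.84099203, 0.33882443]), 'moment': array([-0.03594173,  0.04151854, -0.02806744]), 'grip_width': 92.86102358092319}
side stand [(0.57, [517, 224, 4])]
side pivot [(0.92, [515, 224, 132])]
side edge_a [(0.77, [535, 223, 220]), (0.61, [496, 220, 55])]
side edge_b [(0.77, [535, 223, 220]), (0.61, [496, 220, 55])]
side mirror_glass []
side stamp [(0.66, [507, 364, -2])]
side spool [(0.91, [431, 131, 1]), (0.22, [535, 221, 216])]
side charm [(0.78, [418, 227, 3])]
top stand [(0.69, [514, 223, 1]), (0.59, [536, 225, 218])]
top pivot [(0.85, [516, 222, 134])]
top edge_a [(0.91, [492, 219, 55]), (0.8, [537, 226, 221])]
top edge_b [(0.91, [492, 219, 55]), (0.8, [537, 226, 221])]
top mirror_glass [(0.59, [502, 363, 1])]
top stamp [(0.56, [502, 362, 1])]
top spool [(0.56, [431, 130, -4])]
top charm [(0.75, [431, 133, -2]), (0.46, [417, 230, -2])]
```

View pics/side0.png

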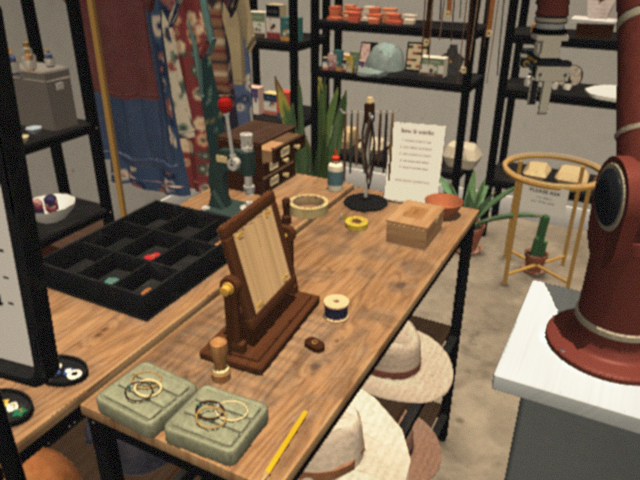

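View pics/top0.png

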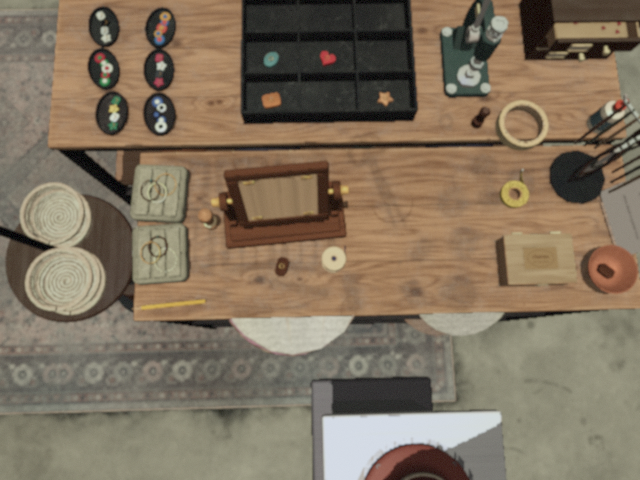

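Run:
```python
from rig import optics
import numpy as np
for c in ["side","top","wrist"]:
    i=optics.camera_info(c);M=np.array(i["camera_from_world"]);R=M[:3,:3];print(c,i["fx"],i["cx"],i["cy"],"pos",(-R.T@M[:3,3]).round(),"fwd",R[2].round(2),"right",R[0].round(2))
```

```text
side 608.1988143761506 315.50597092267446 242.3170623166502 pos [ 47. 929. 587.] fwd [ 0.42 -0.79 -0.45] right [-0.88 -0.47  0.  ]
top 529.8689722138515 319.80447856686595 236.9265166234706 pos [276. 177. 981.] fwd [ 0.2  -0.02 -0.98] right [-0.03 -1.    0.02]
wrist 364.22431645612835 319.01243540979084 236.94010405192827 pos [ 329. -565.  386.] fwd [-0.27 -0.11 -0.96] right [ 0.39 -0.92 -0.  ]
```

```bash
cat > h.py <<'E'
from rig import status, optics, finder
import cv2, numpy as np
def ray(c,u,v,z):
    i=optics.camera_info(c);M=np.array(i["camera_from_world"]);R=M[:3,:3];p=-R.T@M[:3,3]
    d=R.T@np.array([(u-i["cx"])/i["fx"],(v-i["cy"])/i["fy"],1]);return p+d*(z-p[2])/d[2]
def proj(c,P):
    i=optics.camera_info(c);M=np.array(i["camera_from_world"]);q=M[:3,:3]@np.array(P,float)+M[:3,3]
    return q[0]/q[2]*i["fx"]+i["cx"],q[1]/q[2]*i["fy"]+i["cy"]
E
python3 - <<'E'
from h import *
im=optics.grab_frame("top")
cv2.imwrite("pics/topz.png",cv2.resize(im[150:280,190:370],None,fx=4,fy=4,interpolation=cv2.INTER_CUBIC))
E
```

```text
(no output)
```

View pics/topz.png

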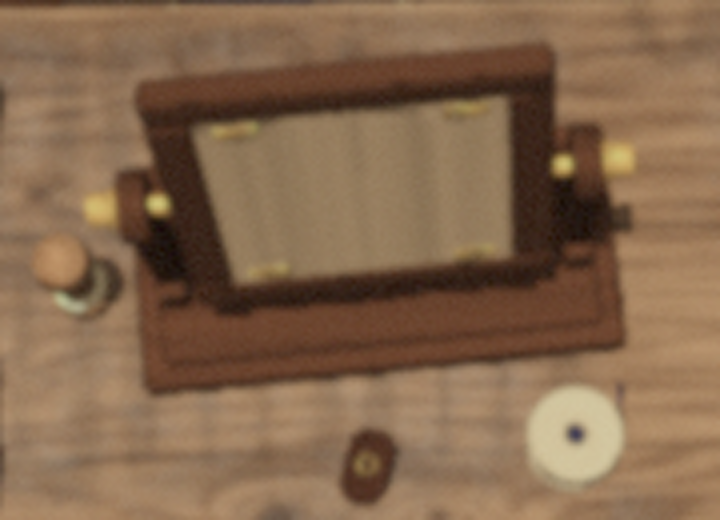

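The picture shows the mirror with its plywood back toward the robot. The outer ends of the knobs are at zoom pixels (83,208) and (635,157), and the base's front corners at (150,390) and (625,345).

Run:
```python
from h import *
f=lambda x,y,z: ray("top",190+x/4,150+y/4,z)
for a,b,z in [((83,208),(635,157),135),((150,390),(625,345),11),((138,90),(552,50),217)]:
    A=f(*a,z);B=f(*b,z);d=A-B
    print(A.round(1),B.round(1),((A+B)/2).round(1),"len",np.linalg.norm(d).round(1),"yaw",np.arctan2(-d[0],d[1]).round(3))
```

```text
[506.7 335.  135. ] [523.7 107.1 135. ] [515.2 221.1 135. ] len 228.6 yaw 0.074
[452.7 326.1  11. ] [469.  104.9  11. ] [460.8 215.5  11. ] len 221.7 yaw 0.073
[529.7 299.7 217. ] [542.3 143.7 217. ] [536.  221.7 217. ] len 156.5 yaw 0.081
```

Request:
arm_command([
  [0,0,-30,0,0,0.0815],
  [0,0,-30,0,0,0.0815],
  [0,0,-30,0,0,0.0815],
  [0,0,-30,0,0,0.0815],
  [9,-33,0,0,0,0],
  [9,-33,0,0,0,0],
  [9,-33,0,0,0,0],
  [9,-33,0,0,0,0],
], jaw=0, squeeze=5)

```text
clock: 1.62
position: [280.3, -462.3, 338.8]
tool_rot: [3.141, -0.0, 0.076]
ft_force: [0.4, -0.1, 0.3]
grip_width: 44.2
```

Request:
arm_command([
  [9,-33,0,0,0,0],
  [9,-33,0,0,0,0],
  [9,-33,0,0,0,0],
  [9,-33,0,0,0,0],
  [9,-33,0,0,0,0],
  [9,-33,0,0,0,0],
  [9,-33,0,0,0,0],
  [9,-33,0,0,0,0],
])

```text
clock: 2.28
position: [331.9, -193.5, 339.0]
tool_rot: [3.141, -0.001, 0.076]
ft_force: [0.7, 0.3, -0.3]
grip_width: 0.3
```

Request:
arm_command([
  [9,-33,0,0,0,0],
  [9,-33,0,0,0,0],
  [9,-33,0,0,0,0],
  [9,-33,0,0,0,0],
  [9,-33,0,0,0,0],
  [9,-33,0,0,0,0],
  [0,0,0,0,0,0],
  [0,0,0,0,0,0],
])

```text
clock: 2.95
position: [370.8, 7.9, 338.9]
tool_rot: [3.141, -0.001, 0.081]
ft_force: [0.0, -1.0, 0.7]
grip_width: 0.9
```

Request:
arm_command([
  [8,-26,0,0,0,0],
  [8,-26,0,0,0,0],
  [8,-26,0,0,0,0],
  [8,-26,0,0,0,0],
  [8,-26,0,0,0,0],
  [8,-26,0,0,0,0],
  [8,-26,0,0,0,0],
  [8,-26,0,0,0,0],
])

```text
clock: 3.62
position: [419.9, 217.7, 338.6]
tool_rot: [3.14, -0.0, 0.072]
ft_force: [-0.1, 0.0, -0.5]
grip_width: 0.6
```

Request:
arm_command([
  [0,0,0,0,0,0],
  [0,0,0,0,0,0],
])

```text
clock: 3.78
position: [419.2, 218.1, 338.2]
tool_rot: [3.141, 0.001, 0.076]
ft_force: [0.1, -0.9, -0.5]
grip_width: 0.6
```

Request:
arm_command([
  [6,-1,23,0,0,0],
  [6,-1,23,0,0,0],
  [6,0,23,0,0,0],
  [6,0,23,0,0,0],
  [6,0,23,0,0,0],
  [6,0,23,0,0,0],
  [10,0,0,0,0,0],
  [10,0,0,0,0,0],
])

```text
clock: 4.45
position: [475.3, 222.3, 200.3]
tool_rot: [3.139, 0.002, 0.073]
ft_force: [0.5, 0.6, 0.8]
grip_width: 0.3
```

Request:
arm_command([
  [10,0,0,0,0,0],
  [10,0,0,0,0,0],
  [5,0,0,0,0,0],
  [0,0,0,0,0,0],
])

```text
clock: 4.78
position: [501.8, 226.6, 202.0]
tool_rot: [-3.141, -0.003, 0.074]
ft_force: [0.1, 0.2, 0.7]
grip_width: 0.7
```

Run:
```python
from h import *
print(status.read_state()["position"])
im=optics.grab_frame("side")
cv2.imwrite("pics/s1.png",cv2.resize(im[100:400,150:450],None,fx=2,fy=2))
```

```text
[501.79848388 226.5725146  202.02455735]
```

View pics/s1.png

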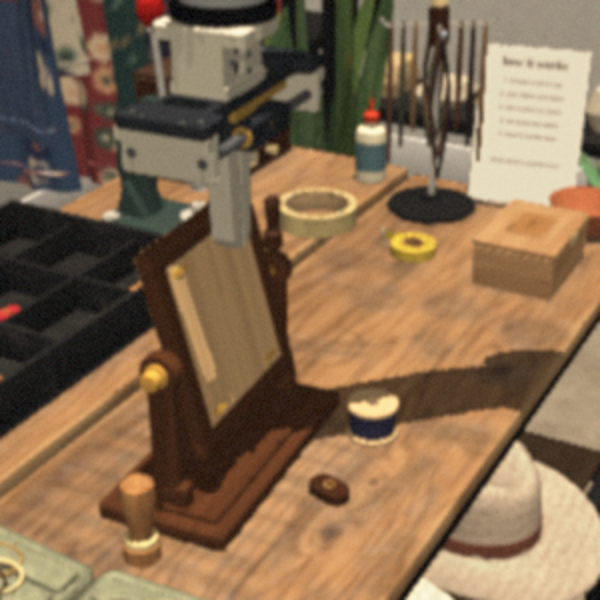

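Request:
arm_command([
  [3.8,1,0.6,0,0,0],
  [3.8,1,0.6,0,0,0],
  [3.8,1,0.6,0,0,0],
  [3.8,1,0.6,0,0,0],
  [3.9,0,1.1,0,0,0],
  [3.9,0,1.1,0,0,0],
  [3.9,0,1.1,0,0,0],
  [3.9,0,1.1,0,0,0],
])

```text
clock: 5.5
position: [530.4, 225.0, 193.5]
tool_rot: [3.141, 0.001, 0.076]
ft_force: [-1.1, -0.6, -0.2]
grip_width: 0.8
```

Run:
```python
from h import *
s=status.read_state();print(s["position"],s["ft_force"])
im=optics.grab_frame("side")
for q in ["edge_a","pivot"]: print(q,[(round(r["score"],2),[round(float(v)) for v in r["location"]]) for r in finder.spot_point("side",q)][:2])
cv2.imwrite("pics/s2.png",cv2.resize(im[100:400,150:450],None,fx=2,fy=2))
```

```text
[530.40022272 224.99991604 193.49318166] [-1.05024662 -0.61112071 -0.24668269]
edge_a [(0.9, [555, 226, 213]), (0.89, [477, 218, 58])]
pivot [(0.68, [517, 222, 134])]
```

View pics/s2.png

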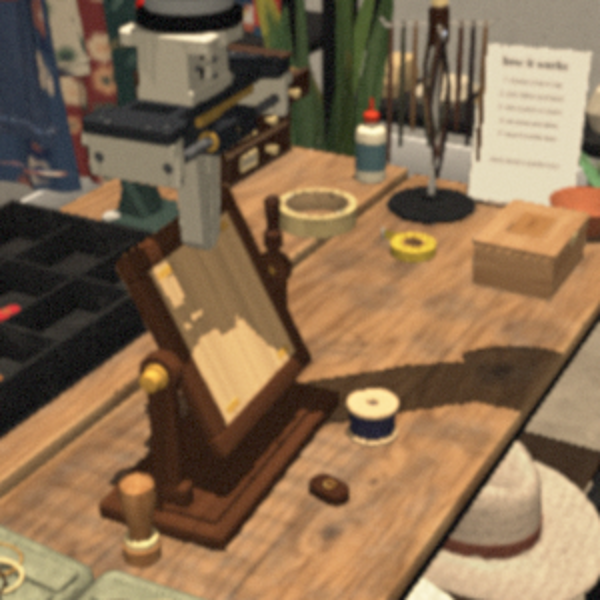

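The mirror has turned to about 0.48 rad, and the stand and bystanders are where they were.

Request:
arm_command([
  [4.1,0,1.6,0,0,0],
  [4.1,0,1.6,0,0,0],
  [4.1,0,1.6,0,0,0],
  [4.1,0,1.6,0,0,0],
  [2.9,0,2.8,0,0,0],
  [2.9,0,2.8,0,0,0],
  [2.9,0,2.8,0,0,0],
  [2.9,0,2.8,0,0,0],
])

```text
clock: 6.32
position: [558.2, 227.2, 175.8]
tool_rot: [3.142, 0.001, 0.076]
ft_force: [-1.1, -0.6, -1.3]
grip_width: 0.3
```

Request:
arm_command([
  [2.2,0,3.5,0,0,0],
  [2.2,0,3.5,0,0,0],
  [2.2,0,3.5,0,0,0],
  [2.2,0,3.5,0,0,0],
  [1.2,0,3.9,0,0,0],
  [1.2,0,3.9,0,0,0],
  [1.2,0,3.9,0,0,0],
  [1.2,0,3.9,0,0,0],
])

```text
clock: 6.98
position: [571.6, 228.3, 146.3]
tool_rot: [3.142, 0.001, 0.076]
ft_force: [-2.3, -0.3, 0.3]
grip_width: 0.4
```

Run:
```python
from h import *
s=status.read_state();print(s["position"],s["ft_force"],s["qpos"].round(2))
im=optics.grab_frame("side")
for q in ["edge_a","pivot"]: print(q,[(round(r["score"],2),[round(float(v)) for v in r["location"]]) for r in finder.spot_point("side",q)][:2])
cv2.imwrite("pics/s3.png",cv2.resize(im[100:400,150:450],None,fx=2,fy=2))
```

```text
[571.60058604 228.28770936 146.26693619] [-2.3358889  -0.34369039  0.29240945] [-0.16  0.67 -0.43  1.61  0.32  0.94 -2.2 ]
edge_a [(0.81, [599, 229, 142]), (0.57, [432, 211, 127])]
pivot [(0.6, [515, 225, 136]), (0.56, [599, 229, 141])]
```

View pics/s3.png

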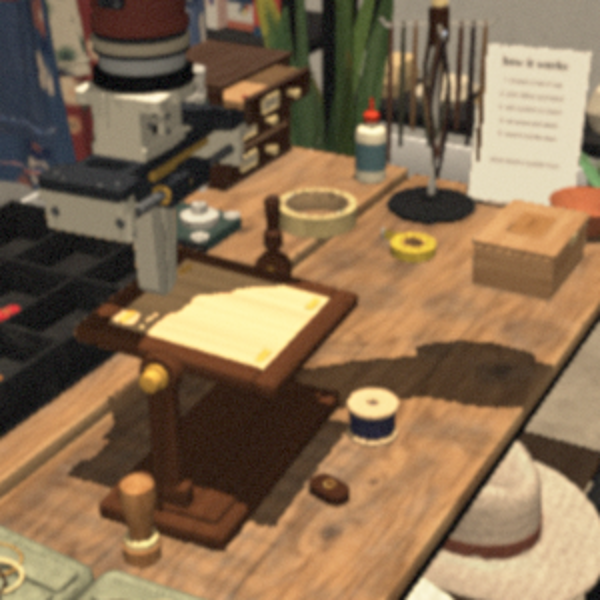

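Request:
arm_command([
  [1.8,0,3.65,0,-0.025,0],
  [1.8,0,3.65,0,-0.025,0],
  [1.8,0,3.65,0,-0.025,0],
  [1.8,0,3.65,0,-0.025,0],
  [-0.1,0,3.65,0,-0.025,0],
  [-0.1,0,3.65,0,-0.025,0],
  [-0.1,0,3.65,0,-0.025,0],
  [-0.1,0,3.65,0,-0.025,0],
])

```text
clock: 7.8
position: [578.4, 228.7, 118.2]
tool_rot: [-3.141, 0.196, 0.075]
ft_force: [0.5, -0.7, 0.4]
grip_width: 0.3
```

Run:
```python
from h import *
s=status.read_state();print(s["position"],s["ft_force"],s["qpos"].round(2),s["tool_rot"])
im=optics.grab_frame("side")
for q in ["edge_a","pivot"]: print(q,[(round(r["score"],2),[round(float(v)) for v in r["location"]]) for r in finder.spot_point("side",q)][:2])
cv2.imwrite("pics/s4.png",cv2.resize(im[100:400,150:450],None,fx=2,fy=2))
```

```text
[578.3936102  228.66598113 118.16689065] [ 0.54127954 -0.70931839  0.41311069] [-0.14  0.8  -0.45  1.43  0.26  1.16 -2.12] [-3.14073169  0.19591098  0.07495465]
edge_a [(0.82, [597, 228, 106]), (0.69, [436, 215, 168])]
pivot [(0.62, [515, 226, 136])]
```

View pics/s4.png

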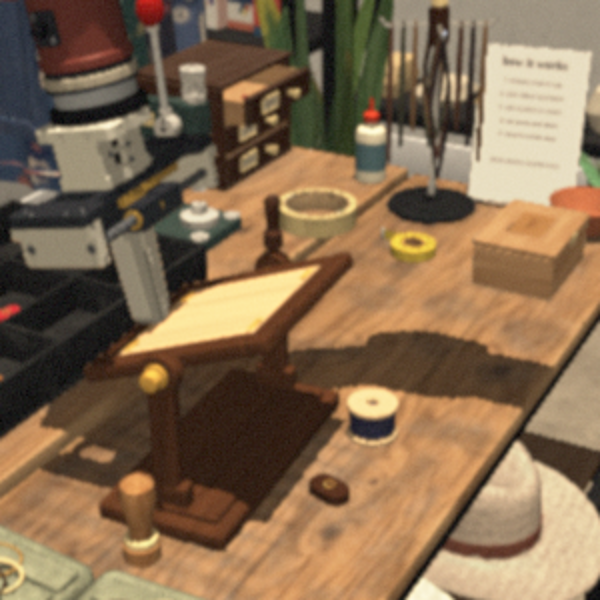

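Request:
arm_command([
  [-1.2,0,4,0,-0.025,0],
  [-1.2,0,4,0,-0.025,0],
  [-1.2,0,4,0,-0.025,0],
  [-1.2,0,4,0,-0.025,0],
  [-1.1,0,3.5,0,-0.025,0],
  [-1.1,0,3.5,0,-0.025,0],
  [-1.1,0,3.5,0,-0.025,0],
  [-1.1,0,3.5,0,-0.025,0],
])

```text
clock: 8.62
position: [558.4, 227.2, 90.9]
tool_rot: [3.141, 0.404, 0.076]
ft_force: [-0.1, 0.3, 1.0]
grip_width: 0.7
```

Run:
```python
from h import *
s=status.read_state();print(s["position"],s["ft_force"],s["qpos"].round(2),s["tool_rot"])
im=optics.grab_frame("side")
for q in ["edge_a","pivot"]: print(q,[(round(r["score"],2),[round(float(v)) for v in r["location"]]) for r in finder.spot_point("side",q)][:2])
cv2.imwrite("pics/s5.png",cv2.resize(im[100:400,150:450],None,fx=2,fy=2))
```

```text
[558.43092961 227.19772983  90.89029368] [-0.07391777  0.25338806  0.98699743] [-0.14  0.92 -0.46  1.32  0.2   1.34 -2.08] [3.14148787 0.40351105 0.07600533]
edge_a [(0.63, [470, 216, 203]), (0.62, [563, 226, 65])]
pivot [(0.82, [518, 225, 135])]
```

View pics/s5.png

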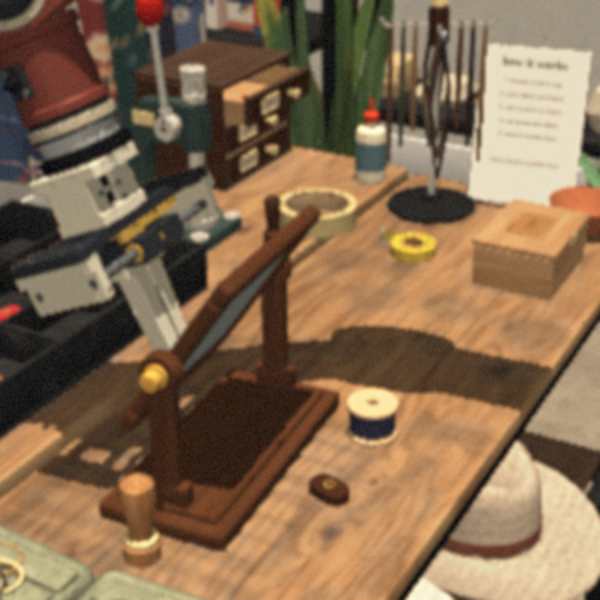

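Request:
arm_command([
  [-1.2,0,2.7,0,-0.025,0],
  [-1.2,0,2.7,0,-0.025,0],
  [-1.2,0,2.7,0,-0.025,0],
  [-1.2,0,2.7,0,-0.025,0],
  [-2.2,0,2.7,0,0,0],
  [-2.2,0,2.7,0,0,0],
  [-2.2,0,2.7,0,0,0],
  [-2.2,0,2.7,0,0,0],
])

```text
clock: 9.43
position: [536.9, 225.5, 78.2]
tool_rot: [3.141, 0.5, 0.076]
ft_force: [0.7, -0.3, -0.3]
grip_width: 0.2
```

Request:
arm_command([
  [0,0,0,0,0,0],
  [0,0,0,0,0,0],
])

```text
clock: 9.6
position: [536.5, 225.6, 78.6]
tool_rot: [3.142, 0.501, 0.076]
ft_force: [0.2, 0.3, 0.6]
grip_width: 0.3
```

Run:
```python
from h import *
s=status.read_state();print(s["position"],s["ft_force"],s["qpos"].round(2),s["tool_rot"])
for c in ["side","top"]:
  im=optics.grab_frame(c)
  for q in ["edge_a","pivot","stand"]: print(c,q,[(round(r["score"],2),[round(float(v)) for v in r["location"]]) for r in finder.spot_point(c,q)][:2])
  if c=="side":cv2.imwrite("pics/s6.png",cv2.resize(im[100:400,150:450],None,fx=2,fy=2))
```

```text
[536.46248275 225.60443812  78.56392389] [0.17590867 0.27106158 0.56071156] [-0.14  0.96 -0.46  1.31  0.18  1.4  -2.07] [3.14154604 0.50115534 0.07642673]
side edge_a [(0.82, [508, 221, 220]), (0.74, [527, 225, 50])]
side pivot [(0.91, [516, 225, 137])]
side stand [(0.8, [516, 220, 1])]
top edge_a [(0.64, [528, 226, 53]), (0.59, [505, 221, 218])]
top pivot [(0.67, [514, 221, 133])]
top stand [(0.93, [514, 225, 0])]
```

View pics/s6.png

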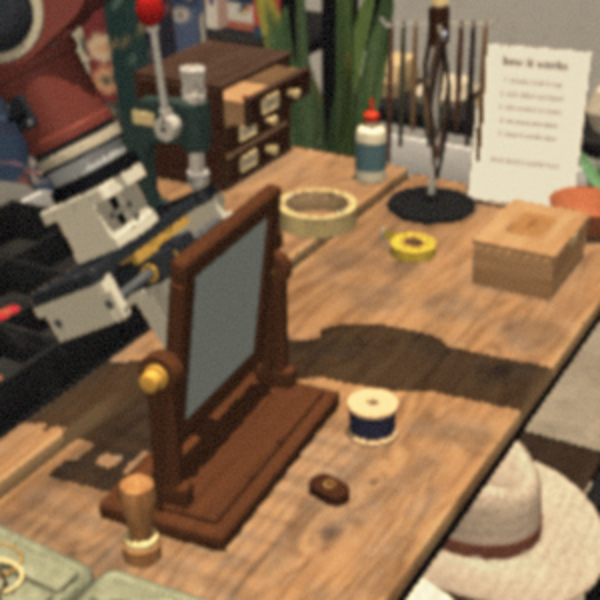

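Request:
arm_command([
  [-1.4,0,0.8,0,0,0],
  [-1.4,0,0.8,0,0,0],
  [-1.4,0,0.8,0,0,0],
  [-1.4,0,0.8,0,0,0],
  [0,0,0,0,0,0],
  [0,0,0,0,0,0],
])

```text
clock: 10.5
position: [530.6, 225.0, 78.2]
tool_rot: [3.142, 0.5, 0.076]
ft_force: [0.8, 0.6, -0.3]
grip_width: 0.5
```

```bash
cat > m.py <<'E'
from h import *
import sys
s=status.read_state();print(s["clock"],s["position"],s["ft_force"])
for c in ["side","top"]*2:
  im=optics.grab_frame(c)
  E=[np.array(r["location"]) for r in finder.spot_point(c,"edge_a") if r["score"]>.4][:2]
  if len(E)==2:
    E.sort(key=lambda p:-p[2]);d=E[0]-E[1];print(c,[e.round(1) for e in E],"lean",np.arctan2(d[0],d[2]).round(3))
  cv2.imwrite(f"pics/{c}{sys.argv[1]}.png",cv2.resize(im[130:330,180:380],None,fx=3,fy=3,interpolation=cv2.INTER_CUBIC))
E
python3 m.py 7
```

```text
10.5 [530.58037751 225.04657112  78.22198943] [ 0.77176311  0.62539653 -0.30787932]
side [array([515.6, 219.3, 219.8]), array([518.6, 221.5,  51.2])] lean -0.018
top [array([509.2, 222.6, 221. ]), array([517.7, 225.2,  51.1])] lean -0.05
side [array([520.6, 222. ,  52.8]), array([ 5.100e+02,  3.617e+02, -2.000e-01])] lean 0.197
top [array([513.7, 222.8, 218.8]), array([521.1, 222. ,  49.2])] lean -0.044
```

View pics/top7.png

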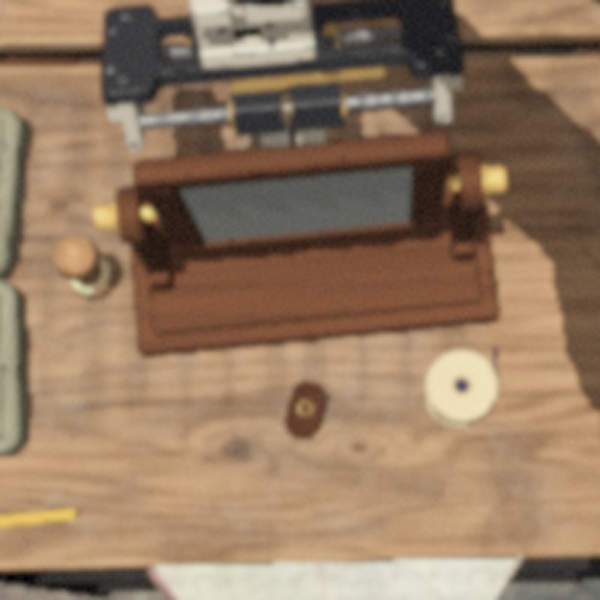

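View pics/side7.png

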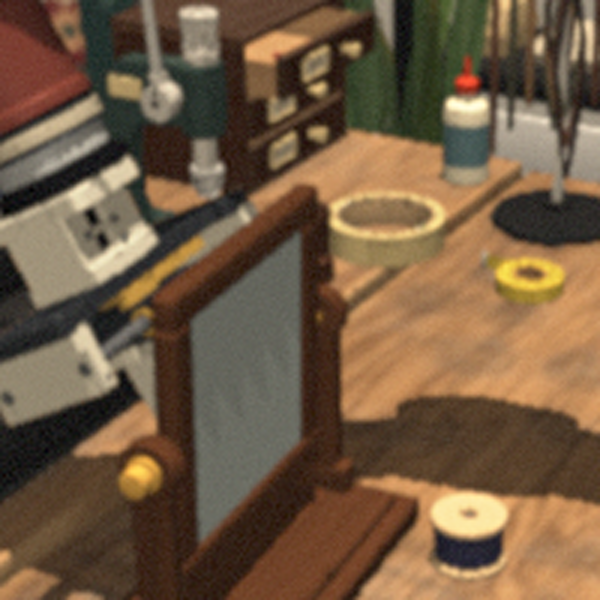

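Request:
arm_command([
  [-1.3,0,0.7,0,0,0],
  [0,0,0,0,0,0],
  [4.4,0,-2.4,0,0,0],
  [4.4,0,-2.4,0,0,0],
  [8.8,0,-4.8,0,0,0],
  [0,0,-12,0,0,0],
  [0,0,-25,0,0,0],
  [0,0,-25,0,0,0],
])

```text
clock: 11.57
position: [578.9, 228.5, 132.5]
tool_rot: [3.141, 0.503, 0.076]
ft_force: [-0.1, 0.2, -0.2]
grip_width: 0.3
```

Request:
arm_command([
  [0,0,-25,0,0,0],
  [0,0,-25,0,0,0],
  [0,0,-25,0,0,0],
  [0,0,-25,0,0,0],
  [0,0,-12,0,0,0],
  [0,0,0,0,0,0],
  [0,0,0,0,0,0],
  [0,0,0,0,0,0],
])

```text
clock: 12.23
position: [631.8, 232.7, 229.6]
tool_rot: [3.141, 0.503, 0.076]
ft_force: [-0.5, -0.3, -0.4]
grip_width: 0.6
```

```bash
python3 m.py 8
python3 - <<'E'
from h import *
for c in ["side","top"]:
  optics.grab_frame(c)
  for q in ["stand","stamp","spool","charm"]: print(c,q,[(round(r["score"],2),[round(float(v)) for v in r["location"]]) for r in finder.spot_point(c,q)][:1])
E
```

```text
12.2333 [631.77564593 232.72747726 229.55911326] [-0.47133494 -0.30042378 -0.44832827]
side [array([517.7, 222. , 219.3]), array([514.8, 222.3,  50.9])] lean 0.017
top [array([512.9, 224.4, 220.8]), array([517.5, 222.9,  53.8])] lean -0.028
side [array([517.4, 223. , 220.1]), array([517.3, 224.2,  52.1])] lean 0.001
top [array([513.8, 219.4, 220.5]), array([514.9, 225.1,  51.4])] lean -0.007
side stand [(0.66, [520, 224, 2])]
side stamp []
side spool [(0.88, [431, 132, 2])]
side charm [(0.83, [419, 228, 6])]
top stand [(0.83, [515, 226, 5])]
top stamp [(0.87, [504, 362, 2])]
top spool [(0.83, [432, 130, -3])]
top charm [(0.59, [416, 231, -1])]
```

View pics/top8.png

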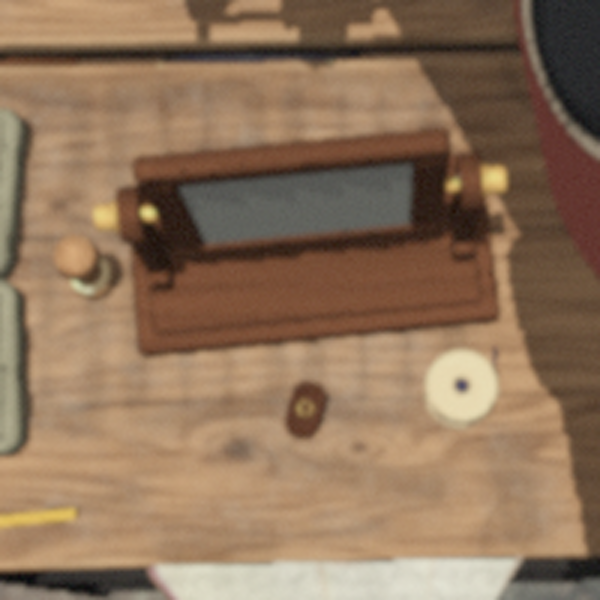

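View pics/side8.png

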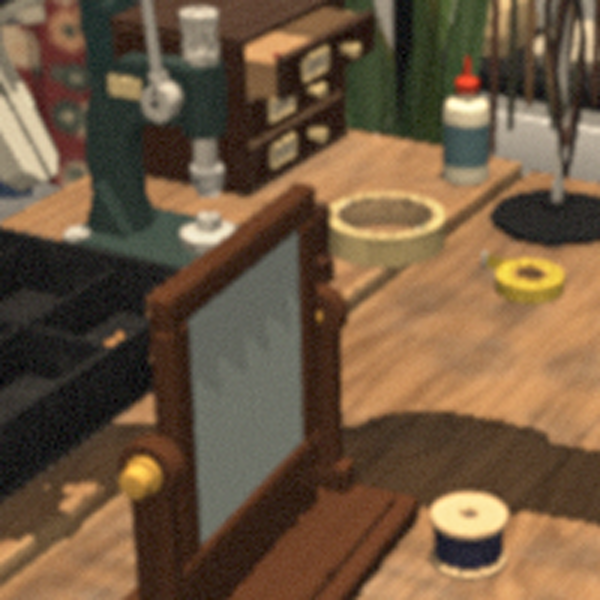

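The mirror is upright with its glass toward the robot, leaning about 0 ± 0.03 rad. The gripper is clear of everything and nothing else has moved.

```bash
python3 -c "
from rig import sign_off
print(sign_off())"
```

```text
the job is handed in; nothing more can be done
None
```

I tipped the mirror right over in its stand and handed the job in at about 12.5 s. It stands upright with the glass facing the robot. I used the closed fingertips throughout, pushing only on the back: first the top rail away from the robot, then that edge down, then from behind with the tool tilted.

- **Mirror angle:** four readings after I backed off gave leans of +0.017, -0.028, +0.001 and -0.007 rad, against the allowed 0.14.
- **Stand and small things:** the stand, spool and charm read within a few mm of their starting positions, which is about the accuracy of the finder. The stamp was found only in the top camera; the side camera missed it. It too had not moved.
- **Forces:** wrist force readings stayed within about 2.5 N at every check. The fingers never went round to the glass side.
- **One disagreement:** just before the last small push, one side-camera reading gave a lean of 0.197 rad. It had mistaken the stamp for an edge of the frame, so I discarded it.

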